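Click-test the bike lights and set aside the one that will not latch

ROBOT

A 6-joint arm with a two-finger parallel gripper is mounted at the origin on the work surface. World frame = base frame: x ahead of the robot, y to its left, z up, the work surface at z = 0. Lengths are in m, angles in rad, forces in N, time in s.
With the tool pointing down it reaches from about 0.25 to 0.725 m from the base axis. Payload 9.7 kg.
Tool frame: the origin (TCP) lies midway between the tips of the shut fingers; the grasp point (between the pads) lies 19 mm behind it; z points along the fingers, y is the line along which they close (so a half turn about z gives the same grasp; the last joint's range is limited). The gripper opens to 85 mm and grips with 20 to 120 N. Pads are 22 mm wide; open, the fingers measure 114 mm over their backs; the gripper's body (76 mm by 85 mm) begins 54 mm behind the grasp point. The pads swing forward as they close: fully open they stand 13 mm farther back than shut.
Start: joints at [1.303, 0.087, 0.176, 1.66, 0, 1.571], TCP at [0.146, 0.53, 0.231] pointing down, gripper open.
Joint ranges: [-3.13, 3.13], [-0.85, 1.81], [-1.15, 1.24], [-2.2, 2.28], [-1.44, 1.52], [-3.14, 3.14]. Speed limits (rad/s): [2.22, 2.22, 2.57, 3.14, 3.14, 3.14].

INTERFACE

Orientations are given as a unit quaternion [x, y, z, w].
In Python, from station import r gives the robot as it stands.
- The arm moves only by the tool carry_out, never from a script. Its argument "motion" is a list that holds one entry, the list of rows, each a list of 5 numbers: the shift along the world's x, y, z in mm, then the turn about the world's z in degrees, then the opening, from 0 (shut) to 1 (fully open). A call has 1 to 8 rows; each row shifts and turns the commanded pose from where the row before left it; what a row does not reach is not made up. A row lasts 1/8 s, in which the tool goes at most 62.5 mm and 10.7 degrees, less where a joint would pass 70% of its speed; a pose out of reach is approached as far as the arm can. A call with a gripper value outside its range is refused whole. The fingers move at their own pace and stop on an object; "grip_force" is the grip in N (left out, the last holds). Time passes only in rows, so rows that do not move let the fingers close. It gives the time, the measured TCP pose, the force, the opening and the grip force at its end, in the units of the state.
- r.observe(): the state, without advancing time (a new reading comes with each control period).
- r.snapshot(name): name is "side" or "top" or "wrist"; returns a dict with "img" (384x512x3 uint8, red, green, blue), "intrinsics" (3x3 intrinsics, pixels), "distortion" ([k1, k2, p1, p2, k3] as OpenCV has them; the pictures are not rectified), "R" (3x3) and "t" (3): a world point X has camera coordinates R X + t. Camera axes: x right, y down, z forward; pixel columns grow to the right and rows downward; lengths in m; the calibration is good to about 2 mm. A picture is of the moment at which its call begins. There is no depth.
- r.close_job(): hands the job in; it is judged then, once.
The state is a dict: "time_s": time; "joints": joint angles; "joint_velocities": joint speeds; "joint_efforts": joint torques, N m; "tcp_pos": TCP position; "tcp_rot": TCP orientation; "wrist_force": force on the tool from outside, world axes, zero at the start; "wrist_torque": the same for the moment, N m; "gripper_width": finger opening in m; "gripper_force": force on a finger pad.
Only numpy, scipy, OpenCV 4.12 (cv2) and the standard library are available. Lean on these libraries where they do the work, as an engineer would, in place of code of your own. Each camera call takes 0.05 s, during which the arm holds its last target. There are 200 camera calls.

TASK

Test the three push-button bicycle lights one after another, starting with the one on the robot's left and ending with the one on its right: press each button fully down, hold it for about half a second and let go. Leave every light whose button stays down standing where it is; take any light whose button springs back up and set it upright in the red tray, setting it down gently, not dropping it.

Things in the scene. Friction and masses are not known exactly. Their poses are not given: they have to be found in the camera images.
- light_left: bicycle light standing upright on the table, the leftmost (largest y) of three alike: round grey housing 46 mm across, 60 mm tall, red band at 40 to 56 mm, about 0.15 kg; grip it by its sides. Origin: centre of the underside, z up. On its top, central, an orange push button with a white top, 26 mm across, its top 74 mm above the underside when up, 64 mm when fully down
- button_left (a joint): push button of the left light, moves straight down: 0 = up (as at the start), 0.010 m = fully down; takes 1 to 5 N. After a full press the button of a sound light stays down, that of a worn one springs back up (below 0.002) within half a second. Nothing shows beforehand which lights are worn
- light_middle: bicycle light standing upright on the table, the middle of three alike: round grey housing 46 mm across, 60 mm tall, red band at 40 to 56 mm, about 0.15 kg; grip it by its sides. Origin: centre of the underside, z up. On its top, central, an orange push button with a white top, 26 mm across, its top 74 mm above the underside when up, 64 mm when fully down
- button_middle (a joint): push button of the middle light, moves straight down: 0 = up (as at the start), 0.010 m = fully down; takes 1 to 5 N. After a full press the button of a sound light stays down, that of a worn one springs back up (below 0.002) within half a second. Nothing shows beforehand which lights are worn
- light_right: bicycle light standing upright on the table, the rightmost (smallest y) of three alike: round grey housing 46 mm across, 60 mm tall, red band at 40 to 56 mm, about 0.15 kg; grip it by its sides. Origin: centre of the underside, z up. On its top, central, an orange push button with a white top, 26 mm across, its top 74 mm above the underside when up, 64 mm when fully down
- button_right (a joint): push button of the right light, moves straight down: 0 = up (as at the start), 0.010 m = fully down; takes 1 to 5 N. After a full press the button of a sound light stays down, that of a worn one springs back up (below 0.002) within half a second. Nothing shows beforehand which lights are worn
- tray_red: reject tray: open square tray of red plastic, 200 x 200 mm outside, 30 mm high, walls and floor 5 mm, empty, fixed on the table left or right of the lights; origin at the centre of its underside, x and y along its sides. A like black tray on the other side holds a pedal and is not part of the job

How it is judged:
By the outcome, as a careful person would: the job done as asked, in the order asked, and still so for the second after the job is handed in, with the robot touching nothing.
It also fails if it takes over 54 s, if anything falls off the work surface, if the arm or the gripper's body presses on something with over 40 N, if the wrist force passes 120 N, or if a joint passes its speed limit or range.

## Working session

There is one attempt and no reset: what is moved stays moved. The work goes in short steps, Python scripts to look and compute and a tool call to move; the robot and the scene stay as the last step left them, time stands still between calls to the robot, and variables do not carry over. Pictures are saved under pics/ and viewed, at most 10 in all, crops included, and the job is handed in when it is done.

Besides the shell and the picture viewer there is one more tool, called after "Emit:" as name(argument=value, ...), one argument or row to a line, values as JSON. carry_out: Moves the arm, as the interface text tells. Its arguments: {"type":"object","properties":{"motion":{"type":"array"},"grip_force":{"type":"number"}},"required":["motion"]}

```bash
mkdir -p pics
cat > h.py <<'E'
import numpy as np, cv2
from station import r
def save(s,name,crop=None,k=1):
    im=s["img"][:,:,::-1]
    if crop: im=im[crop[1]:crop[3],crop[0]:crop[2]]
    cv2.imwrite(name,cv2.resize(im,None,fx=k,fy=k,interpolation=cv2.INTER_CUBIC))
def ray(s,uv,z):
    K=np.array(s["intrinsics"]);D=np.array(s["distortion"]);R=np.array(s["R"]);t=np.array(s["t"])
    p=cv2.undistortPoints(np.array(uv,float).reshape(-1,1,2),K,D).reshape(-1,2)
    d=np.c_[p,np.ones(len(p))]@R; c=-R.T@t
    return c+d*((z-c[2])/d[:,2])[:,None]
def proj(s,X):
    return cv2.projectPoints(np.array(X,float),cv2.Rodrigues(np.array(s["R"]))[0],np.array(s["t"]),np.array(s["intrinsics"]),np.array(s["distortion"]))[0].reshape(-1,2)
E
python3 - <<'E'
from h import *
import pickle
a=r.snapshot("top");b=r.snapshot("side")
pickle.dump((a,b),open("s0.pkl","wb"))
im=np.vstack([a["img"],b["img"]])[:,:,::-1]
cv2.imwrite("pics/a.png",cv2.resize(a["img"][:,:,::-1],None,fx=1.5,fy=1.5));cv2.imwrite("pics/b.png",b["img"][:,:,::-1])
o=r.observe();print(o)
for s in(a,b):print(-np.array(s["R"]).T@s["t"])
E
```

```text
{'time_s': 0.1, 'joints': array([ 1.30301824e+00,  8.73942783e-02,  1.75248308e-01,  1.65979360e+00,
       -1.10761396e-05,  1.57081992e+00]), 'joint_velocities': array([ 4.79549743e-04, -9.49121569e-05,  2.07895999e-03,  2.31712166e-03,
       -8.09902619e-04, -3.08974700e-04]), 'joint_efforts': array([-3.54131371e-04, -5.21564090e+01,  4.65650618e+01,  1.60261901e-02,
       -1.10185376e-04, -3.65257051e-06]), 'tcp_pos': array([0.14547653, 0.53021316, 0.23067783]), 'tcp_rot': array([ 1.33501043e-01,  9.91048508e-01, -5.67247836e-04, -7.08104851e-05]), 'wrist_force': array([-0.9174483,  0.0901108,  0.2166159]), 'wrist_torque': array([-0.03537798, -0.04124233,  0.02971282]), 'gripper_force': 0.0, 'gripper_width': 0.08555613468431113}
[ 0.45285624 -0.01921406  0.96694781]
[0.19817719 0.57905396 0.43860315]
```

View pics/a.png

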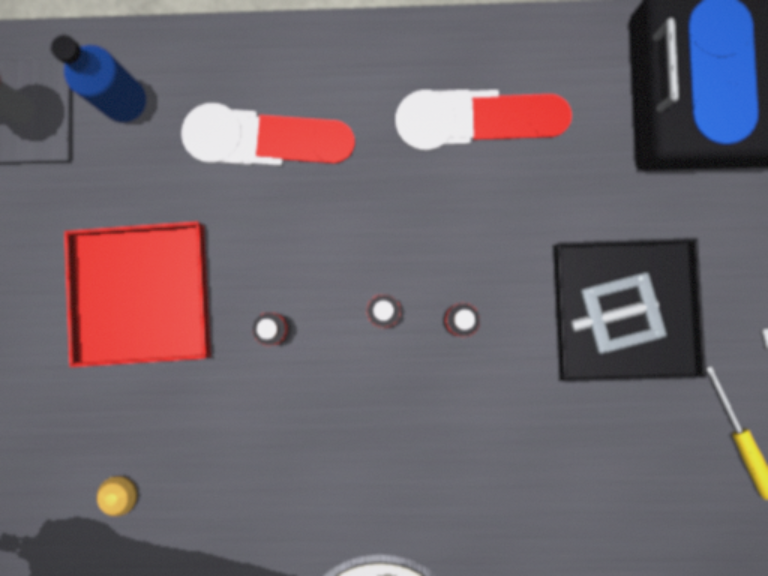

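View pics/b.png

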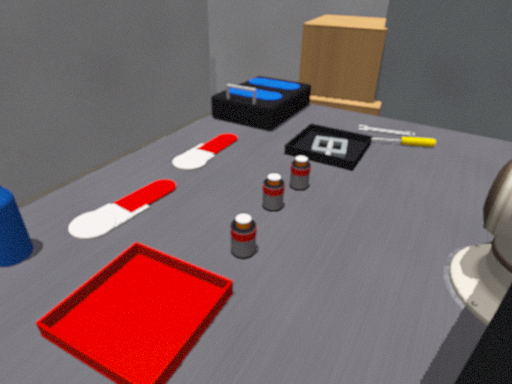

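The top picture shows the white button tops at about (266,329), (383,311) and (464,320), at 1.5x scale. The red tray is on the left, with corners at about (66,231), (202,224), (209,357) and (72,365). The side view agrees.

Run:
```python
from h import *
import pickle
a,b=pickle.load(open("s0.pkl","rb"))
def cen(s,guess,w=13):
    out=[]
    for u,v in guess:
        u0,v0=int(u)-w,int(v)-w
        p=s["img"][v0:v0+2*w,u0:u0+2*w].astype(int)
        m=(p.min(2)>150).astype(np.uint8)
        n,l,st,c=cv2.connectedComponentsWithStats(m)
        i=1+np.argmax(st[1:,4]);out.append(c[i]+[u0,v0]);print(st[i])
    return np.array(out)
ca=cen(a,[(177,219),(255,207),(309,213)]);A=ray(a,ca,.074);print("top",A.round(4))
cb=cen(b,[(243,218),(273,178),(301,160)],8);B=ray(b,cb,.074);print("side",B.round(4))
print("tray top rim",ray(a,np.array([(66,231),(202,224),(209,357),(72,365)])/1.5,.03).round(4))
```

```text
[  7   6  14  14 150]
[  7   6  14  14 150]
[  7   6  14  14 151]
top [[ 0.4579  0.1447  0.074 ]
 [ 0.48   -0.0167  0.074 ]
 [ 0.4653 -0.1276  0.074 ]]
[  0   3  16  11 144]
[ 2  3 14  8 93]
[ 2  3 13  7 70]
side [[ 0.4594  0.1477  0.074 ]
 [ 0.4812 -0.0129  0.074 ]
 [ 0.4664 -0.1229  0.074 ]]
tray top rim [[0.6068 0.4466 0.03  ]
 [0.6123 0.2451 0.03  ]
 [0.4183 0.2358 0.03  ]
 [0.4105 0.4362 0.03  ]]
```

Emit:
carry_out(
  motion=[
    [[39,-48,0,2,0],[39,-48,0,2,0],[39,-48,0,2,0],[39,-48,0,2,0],[39,-48,0,2,0],[39,-48,-10,2,0],[39,-48,-25,2,0],[40,-48,-35,1,0]],
  ],
)

```text
time_s: 1.1
tcp_pos: [0.4521, 0.1539, 0.167]
tcp_rot: [0.003, 1.0, 0.0, 0.001]
wrist_force: [1.5, 0.8, 0.1]
gripper_width: 0.0
gripper_force: 0.0
```

Emit:
carry_out(
  motion=[
    [[0,0,-30,0,0],[0,0,-25,0,0],[0,0,-15,0,0],[0,0,-5,0,0],[0,0,0,0,0]],
  ],
)

```text
time_s: 1.72
tcp_pos: [0.451, 0.1559, 0.0928]
tcp_rot: [0.003, 1.0, 0.0, 0.0]
wrist_force: [0.1, 1.2, 0.1]
gripper_width: -0.0
gripper_force: 0.0
```

Emit:
carry_out(
  motion=[
    [[7.5,-10,0,0,0],[0,0,-10,0,0],[0,0,0,0,0]],
  ],
)

```text
time_s: 2.1
tcp_pos: [0.458, 0.1453, 0.0815]
tcp_rot: [0.003, 1.0, -0.0, -0.001]
wrist_force: [-0.7, -0.3, -0.1]
gripper_width: 0.0002
gripper_force: 0.0
```

Run:
```python
from h import *
b=r.snapshot("side");a=r.snapshot("wrist")
x=cv2.resize(b["img"][180:280,180:310],(520,400),interpolation=2)
w=a["img"][:,:,::-1]
cv2.imwrite("pics/c.png",np.hstack([x[:,:,::-1],cv2.resize(w,(280,210)).copy() if 0 else np.vstack([cv2.resize(w,(280,210)),np.zeros((190,280,3),np.uint8)])]))
print(r.observe()["tcp_pos"],r.observe()["wrist_force"],r.observe()["time_s"])
```

```text
[0.45822468 0.14558043 0.08214272] [ 0.0389284   0.03033286 -0.13131682] 2.2
```

View pics/c.png

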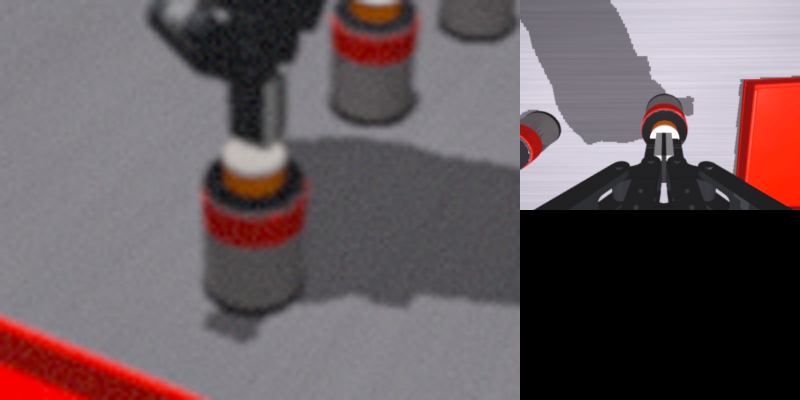

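The shut fingertips stand just above the left button's white top, at crop (255,150), and are well centred. Pressing.

Emit:
carry_out(
  motion=[
    [[0,0,-6,0,0],[0,0,-4,0,0],[0,0,-3,0,0],[0,0,-3,0,0],[0,0,-1,0,0]],
  ],
)

```text
time_s: 2.82
tcp_pos: [0.4584, 0.1457, 0.0652]
tcp_rot: [0.003, 1.0, 0.0, -0.0]
wrist_force: [0.4, 0.5, 1.7]
gripper_width: -0.0003
gripper_force: 0.4
```

Emit:
carry_out(
  motion=[
    [[0,0,-1,0,0],[0,0,-0.7,0,0]],
  ],
)

```text
time_s: 3.08
tcp_pos: [0.4585, 0.1457, 0.064]
tcp_rot: [0.003, 1.0, 0.0, 0.0]
wrist_force: [-1.3, 0.4, 7.8]
gripper_width: 0.0002
gripper_force: 3.7
```

Emit:
carry_out(
  motion=[
    [[0,0,-0.5,0,0],[0,0,0,0,0],[0,0,0,0,0]],
  ],
)

```text
time_s: 3.45
tcp_pos: [0.4586, 0.1457, 0.064]
tcp_rot: [0.003, 1.0, 0.0, 0.0]
wrist_force: [-2.2, -0.5, 7.6]
gripper_width: -0.0
gripper_force: 3.7
```

Emit:
carry_out(
  motion=[
    [[0,0,12,0,0],[0,0,20,0,0],[0,0,30,0,0],[0,0,30,0,0],[0,0,0,0,0],[0,0,0,0,0],[0,0,0,0,0]],
  ],
)

```text
time_s: 4.32
tcp_pos: [0.4579, 0.1455, 0.1542]
tcp_rot: [0.003, 1.0, -0.0, -0.001]
wrist_force: [-0.2, 0.4, 0.8]
gripper_width: 0.0002
gripper_force: 0.0
```

Run:
```python
from h import *
b=r.snapshot("side")
save(b,"pics/d.png",(200,140,340,280),4)
for k,c in (("L",(.4585,.146)),("M",(.4805,-.015)),("R",(.466,-.1255))):
    print(k,proj(b,[[*c,.06],[*c,.064],[*c,.074]]).round(1).tolist())
print(r.observe()["tcp_pos"])
```

```text
L [[243.7, 223.9], [243.8, 222.1], [243.8, 217.5]]
M [[274.1, 181.7], [274.2, 180.1], [274.4, 175.9]]
R [[301.0, 163.2], [301.2, 161.7], [301.6, 157.8]]
[0.45796524 0.14551481 0.1542202 ]
```

View pics/d.png

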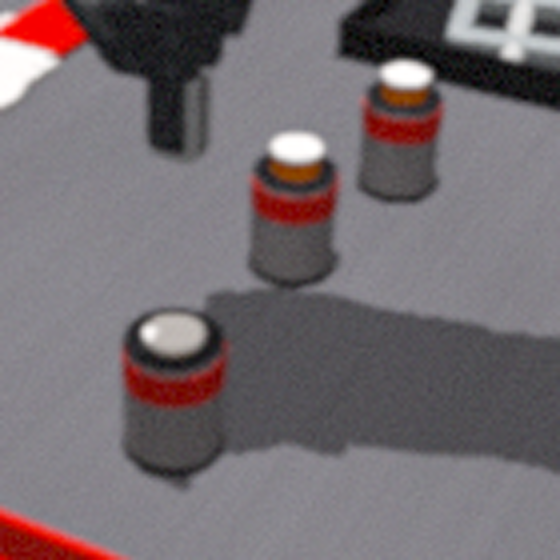

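The left light's button has stayed down, with its top at crop (173,333) near the rim, so it is sound. The middle and right buttons are still up. On to the middle.

Emit:
carry_out(
  motion=[
    [[5.5,-40,0,0,0],[5.5,-40,0,0,0],[5.5,-40,0,0,0],[6,-40,0,0,0],[0,0,-32,0,0],[0,0,-28,0,0],[0,0,-11,0,0],[0,0,0,0,0]],
  ],
)

```text
time_s: 5.38
tcp_pos: [0.4804, -0.0142, 0.0837]
tcp_rot: [0.003, 1.0, 0.0, -0.001]
wrist_force: [0.2, 0.1, 0.7]
gripper_width: -0.0001
gripper_force: 0.0
```

Emit:
carry_out(
  motion=[
    [[0,0,-6,0,0],[0,0,-5,0,0],[0,0,-4,0,0],[0,0,-3.5,0,0],[0,0,-1.5,0,0]],
  ],
)

```text
time_s: 6.0
tcp_pos: [0.4809, -0.0143, 0.064]
tcp_rot: [0.003, 1.0, 0.0, 0.0]
wrist_force: [1.0, -0.0, 3.5]
gripper_width: 0.0
gripper_force: 2.4
```

Emit:
carry_out(
  motion=[
    [[0,0,-1,0,0],[0,0,0,0,0],[0,0,0,0,0],[0,0,0,0,0]],
  ],
)

```text
time_s: 6.5
tcp_pos: [0.4812, -0.0144, 0.064]
tcp_rot: [0.003, 1.0, 0.0, 0.001]
wrist_force: [-1.1, -0.5, 6.8]
gripper_width: 0.0003
gripper_force: 3.4
```

Emit:
carry_out(
  motion=[
    [[0,0,12,0,0],[0,0,20,0,0],[0,0,30,0,0],[0,0,30,0,0],[0,0,0,0,0],[0,0,0,0,0],[0,0,0,0,0]],
  ],
)

```text
time_s: 7.38
tcp_pos: [0.4804, -0.0143, 0.1542]
tcp_rot: [0.003, 1.0, 0.0, -0.001]
wrist_force: [0.1, 0.8, 0.1]
gripper_width: 0.0003
gripper_force: 0.0
```

Run:
```python
from h import *
b=r.snapshot("side")
save(b,"pics/e.png",(200,140,340,280),4)
print(r.observe()["tcp_pos"])
```

```text
[ 0.48042827 -0.01435598  0.15421264]
```

View pics/e.png

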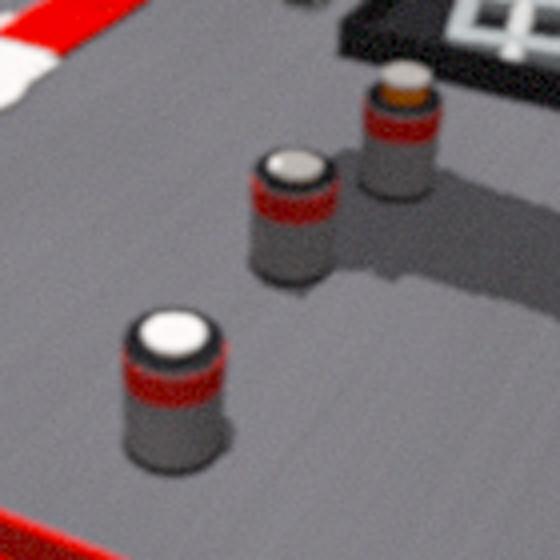

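The middle button, at crop (295,167), has also stayed down, so it is sound. Next the right one.

Emit:
carry_out(
  motion=[
    [[-5,-37,0,0,0],[-5,-37,0,0,0],[-4.5,-37,0,0,0],[0,0,-20,0,0],[0,0,-25,0,0],[0,0,-20,0,0],[0,0,-7,0,0],[0,0,0,0,0]],
  ],
)

```text
time_s: 8.43
tcp_pos: [0.4661, -0.1252, 0.0829]
tcp_rot: [0.003, 1.0, 0.0, -0.0]
wrist_force: [0.4, -1.1, -0.6]
gripper_width: 0.0001
gripper_force: 0.0
```

Emit:
carry_out(
  motion=[
    [[0,0,-6,0,0],[0,0,-5,0,0],[0,0,-4,0,0],[0,0,-3,0,0],[0,0,-1.5,0,0]],
  ],
)

```text
time_s: 9.05
tcp_pos: [0.4668, -0.1254, 0.0639]
tcp_rot: [0.003, 1.0, -0.0, 0.0]
wrist_force: [-0.4, -0.1, 15.5]
gripper_width: -0.0
gripper_force: 8.1
```

Emit:
carry_out(
  motion=[
    [[0,0,-1,0,0],[0,0,0,0,0],[0,0,0,0,0],[0,0,0,0,0]],
  ],
)

```text
time_s: 9.55
tcp_pos: [0.4669, -0.1255, 0.064]
tcp_rot: [0.003, 1.0, -0.0, 0.001]
wrist_force: [-1.6, 1.0, 12.5]
gripper_width: -0.0002
gripper_force: 6.2
```

Emit:
carry_out(
  motion=[
    [[0,0,12,0,0],[0,0,20,0,0],[0,0,30,0,0],[0,0,30,0,0],[0,0,0,0,0],[0,0,0,0,0],[0,0,0,0,0]],
  ],
)

```text
time_s: 10.42
tcp_pos: [0.4658, -0.1252, 0.1535]
tcp_rot: [0.003, 1.0, 0.0, -0.001]
wrist_force: [-1.6, 0.3, -0.9]
gripper_width: 0.0001
gripper_force: 0.0
```

Run:
```python
from h import *
b=r.snapshot("side")
save(b,"pics/f.png",(200,140,340,280),4)
print(r.observe()["tcp_pos"])
```

```text
[ 0.46588429 -0.12524631  0.15360691]
```

View pics/f.png

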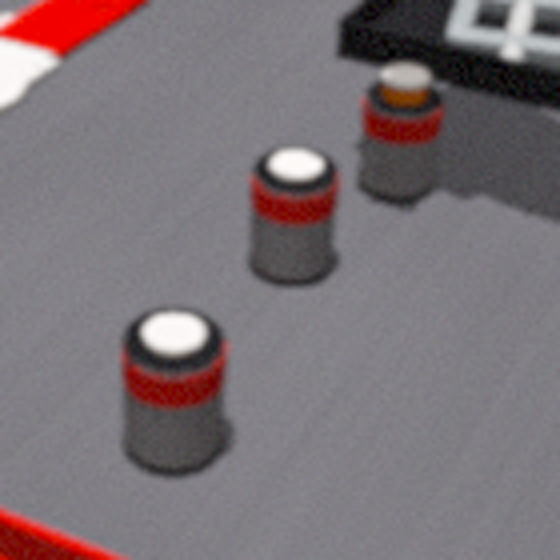

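The right button, at crop (405,75), is up again with orange showing, so that light is worn. I'll open the gripper, lower it and grip.

Emit:
carry_out(
  motion=[
    [[0,0,0,0,1],[0,0,0,0,1],[0,0,0,0,1],[0,0,0,0,1],[0,0,-35,0,1],[0,0,-35,0,1],[0,0,-35,0,1],[0,0,-20,0,1]],
  ],
)

```text
time_s: 11.48
tcp_pos: [0.4656, -0.1251, 0.0278]
tcp_rot: [0.003, 1.0, 0.0, -0.001]
wrist_force: [-1.1, 0.4, 0.0]
gripper_width: 0.0855
gripper_force: 0.0
```

Emit:
carry_out(
  motion=[
    [[0,0,0,0,1],[0,0,0,0,0.3],[0,0,0,0,0.3],[0,0,0,0,0.3],[0,0,0,0,0.3],[0,0,0,0,0.3]],
  ],
  grip_force=30,
)

```text
time_s: 12.22
tcp_pos: [0.4671, -0.1256, 0.031]
tcp_rot: [0.003, 1.0, -0.0, 0.001]
wrist_force: [-1.2, -0.7, 5.4]
gripper_width: 0.0453
gripper_force: 30.6
```

Emit:
carry_out(
  motion=[
    [[0,0,10,0,0.3],[0,0,25,0,0.3],[0,0,35,0,0.3],[0,0,40,0,0.3],[0,0,35,0,0.3],[0,0,15,0,0.3],[0,0,0,0,0.3]],
  ],
)

```text
time_s: 13.1
tcp_pos: [0.4667, -0.1254, 0.1901]
tcp_rot: [0.003, 1.0, -0.0, 0.001]
wrist_force: [-0.6, -0.1, -2.6]
gripper_width: 0.0458
gripper_force: 31.1
```

Emit:
carry_out(
  motion=[
    [[2,20,0,0,0.3],[4,40,0,0,0.3],[4,45,0,0,0.3],[4,45,0,0,0.3],[4,45,0,0,0.3],[4,45,0,0,0.3],[4,45,0,0,0.3],[4,45,0,0,0.3]],
  ],
)

```text
time_s: 14.1
tcp_pos: [0.4957, 0.206, 0.1876]
tcp_rot: [0.003, 1.0, -0.001, -0.001]
wrist_force: [0.8, 0.5, -1.6]
gripper_width: 0.0455
gripper_force: 31.2
```

Emit:
carry_out(
  motion=[
    [[4,45,0,0,0.3],[4,40,0,0,0.3],[4,30,0,0,0.3],[3,20,0,0,0.3],[0,0,0,0,0.3],[0,0,0,0,0.3]],
  ],
)

```text
time_s: 14.85
tcp_pos: [0.511, 0.3389, 0.1885]
tcp_rot: [0.003, 1.0, -0.001, -0.001]
wrist_force: [0.3, -0.6, -2.0]
gripper_width: 0.0453
gripper_force: 31.2
```

Run:
```python
from h import *
b=r.snapshot("side");a=r.snapshot("top")
cv2.imwrite("pics/g.png",cv2.resize(np.hstack([b["img"],a["img"]])[:,:,::-1],(800,300)))
print(r.observe()["tcp_pos"],r.observe()["gripper_width"],r.observe()["joints"].round(2))
```

```text
[0.51127654 0.33876024 0.18926151] 0.045410183429622095 [ 0.59  0.23  0.26  1.6  -0.    0.59]
```

View pics/g.png

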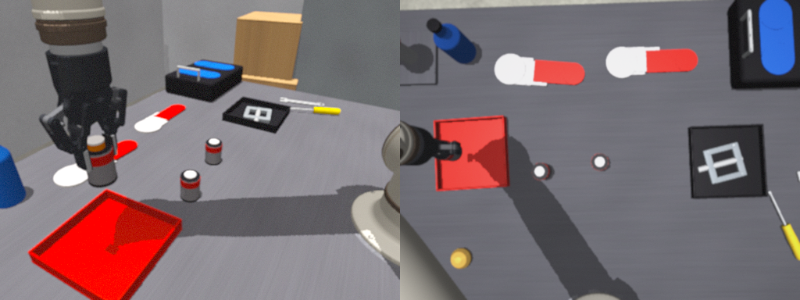

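The light hangs upright in the gripper above the tray. The two sound lights still stand in place. Lowering it into the tray.

Emit:
carry_out(
  motion=[
    [[0,0,-20,0,0.3],[0,0,-35,0,0.3],[0,0,-35,0,0.3],[0,0,-30,0,0.3],[0,0,-15,0,0.3],[0,0,-8,0,0.3],[0,0,-2,0,0.3],[0,0,0,0,0.3]],
  ],
)

```text
time_s: 15.95
tcp_pos: [0.5118, 0.3399, 0.0456]
tcp_rot: [0.003, 1.0, 0.0, 0.001]
wrist_force: [-0.2, -0.4, -0.7]
gripper_width: 0.0452
gripper_force: 31.2
```

Emit:
carry_out(
  motion=[
    [[0,0,-3,0,0.3],[0,0,-3,0,0.3],[0,0,-1.5,0,0.3],[0,0,-1,0,0.3],[0,0,0,0,0.3]],
  ],
)

```text
time_s: 16.58
tcp_pos: [0.5114, 0.3396, 0.0361]
tcp_rot: [0.003, 1.0, -0.0, 0.0]
wrist_force: [-0.2, -0.1, -2.3]
gripper_width: 0.0448
gripper_force: 31.3
```

Emit:
carry_out(
  motion=[
    [[0,0,-0.5,0,0.3],[0,0,-0.5,0,0.3],[0,0,0,0,0.3]],
  ],
)

```text
time_s: 16.95
tcp_pos: [0.5115, 0.3397, 0.036]
tcp_rot: [0.003, 1.0, 0.0, 0.0]
wrist_force: [-2.0, -1.2, 5.8]
gripper_width: 0.0454
gripper_force: 31.8
```

It has touched the tray floor (5.8 N). Releasing gradually.

Emit:
carry_out(
  motion=[
    [[0,0,0,0,0.53],[0,0,0,0,0.57],[0,0,0,0,0.65],[0,0,0,0,0.8],[0,0,0,0,0.9],[0,0,0,0,0.9]],
  ],
)

```text
time_s: 17.7
tcp_pos: [0.5114, 0.3396, 0.0351]
tcp_rot: [0.003, 1.0, -0.0, -0.0]
wrist_force: [0.9, 0.0, -0.2]
gripper_width: 0.0767
gripper_force: 0.0
```

Emit:
carry_out(
  motion=[
    [[0,0,15,0,0.9],[0,0,30,0,0.9],[0,0,40,0,0.9],[0,0,40,0,0.9],[0,0,40,0,0.9],[-40,-20,0,0,0.9],[-50,-20,0,0,0.9],[-50,0,0,0,0.9]],
  ],
)

```text
time_s: 18.7
tcp_pos: [0.3702, 0.2986, 0.2014]
tcp_rot: [0.004, 1.0, 0.0, 0.001]
wrist_force: [-0.5, 0.8, 0.4]
gripper_width: 0.077
gripper_force: 0.0
```

Run:
```python
from h import *
b=r.snapshot("side");a=r.snapshot("top")
cv2.imwrite("pics/h.png",cv2.resize(np.hstack([b["img"],a["img"]])[:,:,::-1],(800,300)))
print(r.observe()["tcp_pos"])
```

```text
[0.36825051 0.29923398 0.20229026]
```

View pics/h.png

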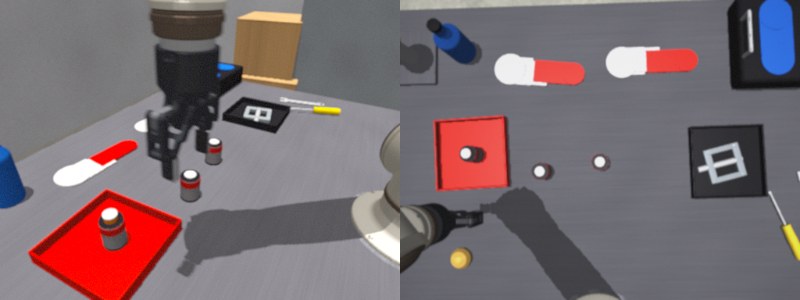

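The worn light stands upright in the red tray, at side (112,228) and top (468,154). The other two stand untouched with their buttons down, and the arm is clear of everything.

```bash
python3 -c "
from station import r
print(r.close_job())"
```

```text
the job is handed in; nothing more can be done
None
```

I tested the lights left to right: the left and middle buttons stayed down, so both stand where they were. The right one sprang back and now stands upright in the red tray; the job was handed in at about 19 s.

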